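Sort copper blanks by their drag on a granite plate

ROBOT

A 6-joint arm with a two-finger parallel gripper is mounted at the origin on a cart in front of the work surface, level with it; the furniture and walls round the work are solid. World frame = base frame: x ahead of the robot, y to its left, z up, the work surface at z = 0. Lengths are in mm, angles in degrees, forces in N, time in s.
With the tool pointing down it reaches from about 350 to 850 mm from the base axis. Payload 8.1 kg.
Tool frame: the origin (TCP) lies between the finger pads; the fingertips stand 22 mm ahead of it and the grasp point (between the pads) lies 3 mm ahead of it; z points along the fingers, y is the direction in which the jaws open and shut (so a half turn about z gives the same grasp; the last joint's range is limited). The gripper opens to 85 mm and grips with 20 to 120 N. Pads are 22 mm wide; open, the fingers measure 114 mm over their backs; the gripper's body (76 mm by 85 mm) begins 54 mm behind the grasp point. The pads swing forward as they close: fully open they stand 13 mm farther back than shut.
Start: joints at [68.56, 7.471, 85.268, -0, 87.261, -4.893], TCP at [170.859, 575.163, 253.292] pointing down, gripper open.
Joint ranges: [-169.43, 169.43], [-51.17, 129.36], [1.28, 143.12], [-76.62, 256.62], [0, 156.53], [-152.29, 152.29]. Speed limits (degrees/s): [136.94, 136.94, 159.86, 180, 180, 180].

INTERFACE

Orientations are given as [roll, pitch, yaw] about the fixed x, y, z axes, in that order (R = Rz(yaw) Ry(pitch) Rx(roll)).
In Python, from bench import r gives the robot as it stands.
- The arm moves only by the tool drive_tool, never from a script. Its argument "moves" is a list of rows, each a list of 2 entries, a list of its own where there are three numbers: the shift along the world's x, y, z in mm, then the turn about the world's z in degrees. A call has exactly 8 rows; each row is the pose to reach, as a shift and turn from the pose commanded when the call began; what a row does not reach only later rows make up. A row lasts 1/12 s, in which the tool goes at most 41.7 mm and 7.16 degrees, less where a joint would pass 70% of its speed; a pose out of reach is approached as far as the arm can. A call with a gripper value outside its range is refused whole. "fingers" is the finger opening in mm, from 0 to 85.4, set as the call begins (left out, the last holds). The fingers move at their own pace and stop on an object; "squeeze" is the grip in N (left out, the last holds). Time passes only in rows, so rows that repeat a pose let the fingers close, or fill a call up. It gives the time, the measured TCP pose, the force and the opening at its end, in the units of the state.
- r.sense(): the state, without advancing time (a new reading comes with each control period).
- r.snapshot(name): name is "scene" or "top" or "wrist"; returns a dict with "pixels" (384x512x3 uint8, red, green, blue), "camera_matrix" (3x3 intrinsics, pixels), "k1" (the pictures are not rectified: a ray, as slopes to the right and down, at radius r is drawn at 1 + k1 r^2 times it, then the intrinsics apply), "xyz" and "orientation" of the camera in the world. Camera axes: x right, y down, z forward; pixel columns grow to the right and rows downward; lengths in mm; the calibration is good to about 2 mm. A picture is of the moment at which its call begins. There is no depth.
- r.hand_in(): hands the job in, once; it reports no verdict.
The state is a dict: "time": time; "joint_pos": joint angles; "qd": joint speeds; "joint_efforts": joint torques, N m; "tool_pos": TCP position; "tcp_rot": TCP orientation; "ft_force": force on the tool from outside, world axes, zero at the start; "wrist_torque": the same for the moment, N m; "finger_gap": finger opening in mm.
Only numpy, scipy, OpenCV 4.12 (cv2) and the standard library are available. Lean on these libraries where they do the work, as an engineer would, in place of code of your own. Each camera call takes 0.05 s, during which the arm holds its last target.

TASK

Two rough and two lapped copper cold-plate blanks have got mixed up on the front strip of the granite plate, and they look alike. Slide each one over the pale line to the back half of the plate, without lifting it on the way, and feel how hard it drags: leave the two that glide easily lying flat on the plate wholly behind the line, and set the two that drag hard side by side, not touching, on the middle of the sloping rework rack, without dropping them (a smooth one would run down the rack to its lip, which must not happen). Leave the things round about where they are.

Things in the scene. Friction and masses are not known exactly. Their poses are not given: they have to be found in the camera images.
- blank_a_center (a point): Centre of a copper cold-plate blank, 17.5 mm above its underside. Block 44 mm (x) by 62 mm (y) by 35 mm high (z), about 0.85 kg, four small dark holes and two dark lines on top. Starts flat on the front strip of the granite plate, long side roughly along the line. The four look alike; only the unseen undersides differ (rough or lapped).
- blank_b_center (a point): Centre of a copper cold-plate blank, 17.5 mm above its underside. Block 44 mm (x) by 62 mm (y) by 35 mm high (z), about 0.85 kg, four small dark holes and two dark lines on top. Starts flat on the front strip of the granite plate, long side roughly along the line. The four look alike; only the unseen undersides differ (rough or lapped).
- blank_c_center (a point): Centre of a copper cold-plate blank, 17.5 mm above its underside. Block 44 mm (x) by 62 mm (y) by 35 mm high (z), about 0.85 kg, four small dark holes and two dark lines on top. Starts flat on the front strip of the granite plate, long side roughly along the line. The four look alike; only the unseen undersides differ (rough or lapped).
- blank_d_center (a point): Centre of a copper cold-plate blank, 17.5 mm above its underside. Block 44 mm (x) by 62 mm (y) by 35 mm high (z), about 0.85 kg, four small dark holes and two dark lines on top. Starts flat on the front strip of the granite plate, long side roughly along the line. The four look alike; only the unseen undersides differ (rough or lapped).
- blank_a: The same blank at the centre of its underside, same axes. Slid on the granite by fingers loosely round it, a lapped blank resists with under 1 N (and 0 once stopped), a rough one with about 5 N (2 N or more stays while held at the end of the push). A squeezed grip upsets the feel by some newtons. On the rack a rough one stays where it is laid, a lapped one slides down.
- blank_b: The same blank at the centre of its underside, same axes. Slid on the granite by fingers loosely round it, a lapped blank resists with under 1 N (and 0 once stopped), a rough one with about 5 N (2 N or more stays while held at the end of the push). A squeezed grip upsets the feel by some newtons. On the rack a rough one stays where it is laid, a lapped one slides down.
- blank_c: The same blank at the centre of its underside, same axes. Slid on the granite by fingers loosely round it, a lapped blank resists with under 1 N (and 0 once stopped), a rough one with about 5 N (2 N or more stays while held at the end of the push). A squeezed grip upsets the feel by some newtons. On the rack a rough one stays where it is laid, a lapped one slides down.
- blank_d: The same blank at the centre of its underside, same axes. Slid on the granite by fingers loosely round it, a lapped blank resists with under 1 N (and 0 once stopped), a rough one with about 5 N (2 N or more stays while held at the end of the push). A squeezed grip upsets the feel by some newtons. On the rack a rough one stays where it is laid, a lapped one slides down.
- plate_line (a point): Middle of the pale line inlaid across the dark grey granite plate, on its top face and at its centre. x points away from the robot, square to the line; y runs along the line. The front strip is the half with negative x, the back half has positive x. The blanks start side by side, centres 65 to 85 mm in front of the line, about 76 mm apart along y, 14 mm between neighbours' ends.
- tape: Bystander: orange tape roll, 77 mm across, 20 mm high, lying flat close behind the plate (another stands farther back by the meter); origin under its centre. Loose.
- fan: Bystander: black laptop fan, 65 x 96 x 11 mm, lying behind the plate; origin under its centre. Loose.
- battery: Bystander: black battery pack, 46 x 130 x 19 mm, lying at the front right of the table; origin under its centre. Loose.
- bits: Bystander: black tray of driver bits, 72 x 115 x 24 mm, fixed on the table on the other side of the plate from the rack; origin under its centre.
- plate: The granite plate, origin under its centre, same axes as the line. Fixed, 260 mm (x) by 320 mm (y), top face 36 mm above the table; turned a few degrees.
- rack_middle (a point): Middle of the sloping steel face of the red-edged rework rack, 32 mm above the table. The face is 150 mm (x) by 180 mm (y) and falls 16 degrees towards -x (the robot), where a lip 6 mm high stops things; low red side edges 4 mm high. These axes are level, z up. Fixed left or right of the plate, turned a few degrees. Two blanks fit side by side along y, centred 42 mm either side.
Not all that is in view belongs to the job. What is shaped like the blank_b but green or grey is not meant. What is shaped like the blank_a but grey is not meant.

How it is judged (in metres and radians):
At the end, for the whole second after the job is handed in: Two blanks rest on the rack's sloping face, clear of its lip (centre at most 35 mm down from the middle) and of each other (only rough ones stay there); the other two lie flat on the granite plate behind the line (centre 18 mm or more behind it), not over its edge; all four are still (((x of blank_a_center in the frame of rack_middle between -0.035 and 0.06 m and y of blank_a_center in the frame of rack_middle between -0.075 and 0.075 m and z of blank_a_center in the frame of rack_middle between 0.003 and 0.042 m and angle between blank_a_center's own z axis and vertical below 0.36 rad) or (x of blank_a_center in the frame of plate_line between 0.018 and 0.125 m and y of blank_a_center in the frame of plate_line between -0.15 and 0.15 m and z of blank_a_center in the frame of plate_line between 0.0125 and 0.0225 m and angle between blank_a_center's own z axis and vertical below 0.08 rad)) and ((x of blank_b_center in the frame of rack_middle between -0.035 and 0.06 m and y of blank_b_center in the frame of rack_middle between -0.075 and 0.075 m and z of blank_b_center in the frame of rack_middle between 0.003 and 0.042 m and angle between blank_b_center's own z axis and vertical below 0.36 rad) or (x of blank_b_center in the frame of plate_line between 0.018 and 0.125 m and y of blank_b_center in the frame of plate_line between -0.15 and 0.15 m and z of blank_b_center in the frame of plate_line between 0.0125 and 0.0225 m and angle between blank_b_center's own z axis and vertical below 0.08 rad)) and ((x of blank_c_center in the frame of rack_middle between -0.035 and 0.06 m and y of blank_c_center in the frame of rack_middle between -0.075 and 0.075 m and z of blank_c_center in the frame of rack_middle between 0.003 and 0.042 m and angle between blank_c_center's own z axis and vertical below 0.36 rad) or (x of blank_c_center in the frame of plate_line between 0.018 and 0.125 m and y of blank_c_center in the frame of plate_line between -0.15 and 0.15 m and z of blank_c_center in the frame of plate_line between 0.0125 and 0.0225 m and angle between blank_c_center's own z axis and vertical below 0.08 rad)) and ((x of blank_d_center in the frame of rack_middle between -0.035 and 0.06 m and y of blank_d_center in the frame of rack_middle between -0.075 and 0.075 m and z of blank_d_center in the frame of rack_middle between 0.003 and 0.042 m and angle between blank_d_center's own z axis and vertical below 0.36 rad) or (x of blank_d_center in the frame of plate_line between 0.018 and 0.125 m and y of blank_d_center in the frame of plate_line between -0.15 and 0.15 m and z of blank_d_center in the frame of plate_line between 0.0125 and 0.0225 m and angle between blank_d_center's own z axis and vertical below 0.08 rad)) and ((horizontal distance between each of blank_a_center, blank_b_center and rack_middle below 0.1 m and contact force between blank_a and blank_b below 0.05 N) or (horizontal distance between each of blank_a_center, blank_c_center and rack_middle below 0.1 m and contact force between blank_a and blank_c below 0.05 N) or (horizontal distance between each of blank_a_center, blank_d_center and rack_middle below 0.1 m and contact force between blank_a and blank_d below 0.05 N) or (horizontal distance between each of blank_b_center, blank_c_center and rack_middle below 0.1 m and contact force between blank_b and blank_c below 0.05 N) or (horizontal distance between each of blank_b_center, blank_d_center and rack_middle below 0.1 m and contact force between blank_b and blank_d below 0.05 N) or (horizontal distance between each of blank_c_center, blank_d_center and rack_middle below 0.1 m and contact force between blank_c and blank_d below 0.05 N)) and linear speed of each of blank_a, blank_b, blank_c, blank_d below 0.01 m/s); the robot touches nothing.
It fails at once if a blank is lifted more than 12 mm off the front strip of the plate, instead of being slid over the line ((y of blank_a_center in the frame of plate_line between -0.15 and 0.15 m and z of blank_a_center in the frame of plate_line above 0.0295 m and (x of blank_a_center in the frame of plate_line below -0.045 m or (x of blank_a_center in the frame of plate_line below -0.01 m and z of blank_a_center in the frame of plate_line below 0.045 m))) or (y of blank_b_center in the frame of plate_line between -0.15 and 0.15 m and z of blank_b_center in the frame of plate_line above 0.0295 m and (x of blank_b_center in the frame of plate_line below -0.045 m or (x of blank_b_center in the frame of plate_line below -0.01 m and z of blank_b_center in the frame of plate_line below 0.045 m))) or (y of blank_c_center in the frame of plate_line between -0.15 and 0.15 m and z of blank_c_center in the frame of plate_line above 0.0295 m and (x of blank_c_center in the frame of plate_line below -0.045 m or (x of blank_c_center in the frame of plate_line below -0.01 m and z of blank_c_center in the frame of plate_line below 0.045 m))) or (y of blank_d_center in the frame of plate_line between -0.15 and 0.15 m and z of blank_d_center in the frame of plate_line above 0.0295 m and (x of blank_d_center in the frame of plate_line below -0.045 m or (x of blank_d_center in the frame of plate_line below -0.01 m and z of blank_d_center in the frame of plate_line below 0.045 m)))).
It fails at once if a blank is dropped (it falls to the table, rack or plate faster than 0.7 m/s) ((height (world z) of blank_a_center below 0.058 m and linear speed of blank_a above 0.7 m/s) or (height (world z) of blank_b_center below 0.058 m and linear speed of blank_b above 0.7 m/s) or (height (world z) of blank_c_center below 0.058 m and linear speed of blank_c above 0.7 m/s) or (height (world z) of blank_d_center below 0.058 m and linear speed of blank_d above 0.7 m/s)).
It fails at once if a blank runs down the sloping rack to its lip ((x of blank_a_center in the frame of rack_middle between -0.08 and -0.05 m and y of blank_a_center in the frame of rack_middle between -0.09 and 0.09 m and z of blank_a_center in the frame of rack_middle below 0.015 m) or (x of blank_b_center in the frame of rack_middle between -0.08 and -0.05 m and y of blank_b_center in the frame of rack_middle between -0.09 and 0.09 m and z of blank_b_center in the frame of rack_middle below 0.015 m) or (x of blank_c_center in the frame of rack_middle between -0.08 and -0.05 m and y of blank_c_center in the frame of rack_middle between -0.09 and 0.09 m and z of blank_c_center in the frame of rack_middle below 0.015 m) or (x of blank_d_center in the frame of rack_middle between -0.08 and -0.05 m and y of blank_d_center in the frame of rack_middle between -0.09 and 0.09 m and z of blank_d_center in the frame of rack_middle below 0.015 m)).
It fails at once if the tape roll, fan or battery is pushed out of its place (more than 30 mm) (distance of any of tape, fan, battery from where it was at the start of the episode above 0.03 m).
It also fails if it takes over 70 s, if anything falls off the work surface, if the arm or the gripper's body presses on something with over 40 N, if the wrist force passes 120 N, or if a joint passes its speed limit or range.

## Working session

There is one attempt and no reset: what is moved stays moved. The work goes in short steps, Python scripts to look and compute and a tool call to move; the robot and the scene stay as the last step left them, time stands still between calls to the robot, and variables do not carry over. Pictures are saved under pics/ and viewed, and the job is handed in when it is done.

Besides the shell and the picture viewer there is one more tool, called after "Call:" by a JSON object that holds its "name" and its "arguments", one argument or row to a line. drive_tool: Moves the arm, as the interface text tells. Its arguments: {"type":"object","properties":{"moves":{"type":"array","items":{"type":"array"}},"fingers":{"type":"number"},"squeeze":{"type":"number"}},"required":["moves"]}

```bash
ls; mkdir -p pics; cat > h.py <<'E'
import numpy as np, cv2
from bench import r
from scipy.spatial.transform import Rotation as R
def snap(n,f):
    s=r.snapshot(n); cv2.imwrite(f'pics/{f}.png',cv2.cvtColor(np.asarray(s['pixels'],np.uint8),cv2.COLOR_RGB2BGR)); 
    import pickle; pickle.dump({k:s[k] for k in s},open(f'pics/{f}.pkl','wb')); return s
def load(f):
    import pickle; return pickle.load(open(f'pics/{f}.pkl','rb'))
def cast(s,uv,z):
    K=np.array(s['camera_matrix'],float); uv=np.array(uv,float).reshape(-1,1,2)
    n=cv2.undistortPoints(uv,K,np.array([s['k1'],0,0,0,0.]),None,None,None).reshape(-1,2) if False else cv2.undistortPointsIter(uv,K,np.array([s['k1'],0,0,0,0.]),None,None,(3,50,1e-10)).reshape(-1,2)
    d=np.c_[n,np.ones(len(n))]@Rm(s).T
    c=np.array(s['xyz'],float); return c+d*((z-c[2])/d[:,2])[:,None]
def Rm(s):
    o=np.array(s['orientation'],float)
    return o if o.shape==(3,3) else R.from_euler('xyz',o,degrees=True).as_matrix()
def proj(s,p):
    K=np.array(s['camera_matrix'],float); q=(np.atleast_2d(p)-np.array(s['xyz']))@Rm(s); n=q[:,:2]/q[:,2:]
    n=n*(1+s['k1']*(n**2).sum(1))[:,None]; return n@np.diag([K[0,0],K[1,1]])+K[:2,2]
E
python3 - <<'E'
from h import *
print(r.sense())
for n in ('scene','top','wrist'):
    s=snap(n,n+'0'); print(n,s['camera_matrix'],s['k1'],s['xyz'],s['orientation'])
E
```

```text
pics
{'time': 0.0, 'joint_pos': array([ 6.85615052e+01,  7.51623148e+00,  8.53288358e+01,  3.96030195e-04,
        8.72638707e+01, -4.89405102e+00]), 'qd': array([-0.07738745, -0.10573514, -0.01450679, -0.19213018,  0.16365757,
       -0.01984124]), 'joint_efforts': array([-7.91029288e-04, -5.69428396e+01, -5.00537074e+01, -3.43138145e-04,
        1.56842871e-02,  1.86290271e-05]), 'tool_pos': array([170.65093519, 574.67784854, 252.23695878]), 'tcp_rot': array([-1.79891493e+02, -9.68797573e-03,  1.63455528e+02]), 'ft_force': array([ 0.0763543 , -0.23119779,  0.32697414]), 'wrist_torque': array([ 0.02256451, -0.00808901, -0.01427765]), 'finger_gap': 85.4695273011605}
scene [[415.73978424   0.         252.78776855]
 [  0.         415.73978424 189.67549501]
 [  0.           0.           1.        ]] -0.09186308416309447 [  17.43855282 -687.70088397  740.39558656] [-128.35142068   -0.63619028  -36.61762641]
top [[469.17657337   0.         263.71370484]
 [  0.         469.17657337 188.97213509]
 [  0.           0.           1.        ]] -0.0014616529289813347 [ 388.6263273   -12.51996381 1644.93012576] [-174.34635151   -0.45997724  -88.57213629]
wrist [[333.99779163   0.         251.43819602]
 [  0.         333.99779163 200.43401977]
 [  0.           0.           1.        ]] 0.03273845785566404 [ 91.77913474 598.29137286 372.99897645] [1.61406465e+02 2.34723820e-02 7.34755457e+01]
```

View pics/scene0.png

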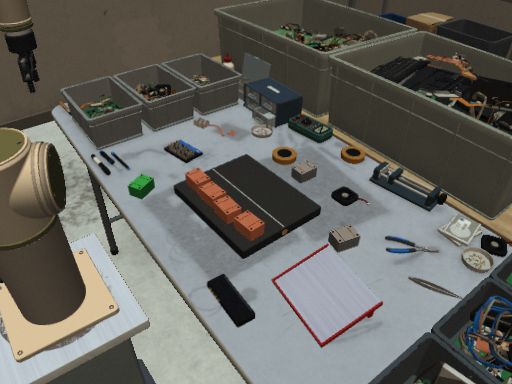

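View pics/top0.png

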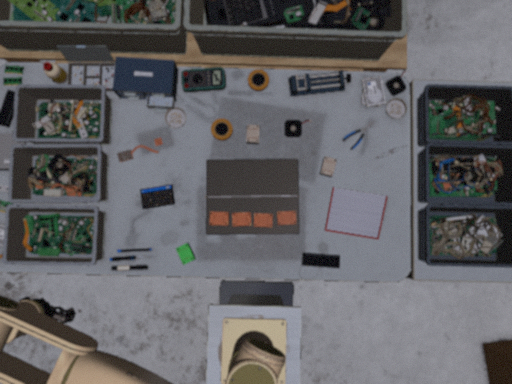

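View pics/wrist0.png

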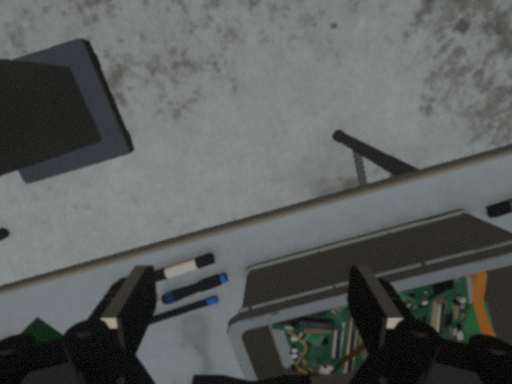

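The scene view shows the plate with four copper blanks (scene pixels ~190–265, 175–240), and the red-edged rack on the robot's right (~327,295). The tape is at ~(285,155), the fan at ~(347,197) and the battery at ~(230,300). Next I'll measure roughly.

```bash
python3 - <<'E'
from h import *
s=load('top0'); im=cv2.cvtColor(np.asarray(s['pixels'],np.uint8),cv2.COLOR_RGB2BGR)
hsv=cv2.cvtColor(im,cv2.COLOR_BGR2HSV)
m=cv2.inRange(hsv,(3,120,90),(16,255,255)); m[:200]=0;m[240:]=0;m[:,:200]=0;m[:,310:]=0
n,l,st,c=cv2.connectedComponentsWithStats(m)
for i in range(1,n):
    if st[i,4]>50: 
        cn=cv2.findContours((l==i).astype(np.uint8),0,2)[0][0]
        print('blank',c[i].round(1),st[i,4],cv2.minAreaRect(cn)[1:],cast(s,c[i],71)[0].round(1))
def q(name,pts,z): print(name,cast(s,pts,z).round(1).tolist())
# rack red
m=cv2.inRange(hsv,(0,120,60),(10,255,255))|cv2.inRange(hsv,(170,100,60),(180,255,255)); m[:175]=0;m[250:]=0;m[:,:315]=0;m[:,395:]=0
cn=max(cv2.findContours(m,0,2)[0],key=cv2.contourArea); rr=cv2.minAreaRect(cn); print('rack',rr); q('rackc',[rr[0]],32); q('corners',cv2.boxPoints(rr),32)
# plate dark
cv2.imwrite('pics/topz.png',cv2.resize(im[140:275,190:400],None,fx=3.8,fy=3.8,interpolation=cv2.INTER_CUBIC))
s=load('scene0');im=cv2.cvtColor(np.asarray(s['pixels'],np.uint8),cv2.COLOR_RGB2BGR)
cv2.imwrite('pics/scz.png',cv2.resize(im[140:350,165:395],None,fx=3.4,fy=2.8,interpolation=cv2.INTER_CUBIC))
E
```

```text
blank [286.  217.3] 200 ((12.0, 18.0), 90.0) [451.1 -98.2  71. ]
blank [218.8 218. ] 241 ((13.0, 18.0), 90.0) [443.1 126.5  71. ]
blank [241.2 218.9] 229 ((13.0, 18.0), 90.0) [442.2  51.5  71. ]
blank [262.7 220. ] 220 ((12.0, 17.0), 90.0) [440.3 -20.4  71. ]Traceback (most recent call last):
  File "<stdin>", line 13, in <module>
ValueError: max() iterable argument is empty
```

Call:
{"name": "drive_tool", "arguments": {
  "moves": [
    [[18,-34,10],-5],
    [[37,-68,20],-10],
    [[55,-102,30],-15],
    [[74,-136,40],-20],
    [[92,-170,50],-25],
    [[110,-204,60],-30],
    [[129,-238,70],-35],
    [[147,-272,80],-40]
  ],
  "fingers": 85
}}

```text
time: 0.82
tool_pos: [318.2, 301.4, 333.6]
tcp_rot: [180.0, 0.0, 123.2]
ft_force: [1.9, 0.4, 0.2]
finger_gap: 85.0
```

Call:
{"name": "drive_tool", "arguments": {
  "moves": [
    [[18,-35,3],-5],
    [[37,-70,6],-10],
    [[55,-105,10],-15],
    [[74,-140,13],-20],
    [[92,-175,16],-24],
    [[110,-210,20],-28],
    [[130,-250,20],-31],
    [[150,-288,20],-34]
  ]
}}

```text
time: 1.48
tool_pos: [466.3, 17.0, 353.6]
tcp_rot: [180.0, -0.0, 89.3]
ft_force: [0.3, 0.2, 0.0]
finger_gap: 85.0
```

Call:
{"name": "drive_tool", "arguments": {
  "moves": [
    [[10,-15,0],0],
    [[10,-15,0],0],
    [[10,-15,0],0],
    [[10,-15,0],0],
    [[10,-15,0],0],
    [[10,-15,0],0],
    [[10,-15,0],0],
    [[10,-15,0],0]
  ]
}}

```text
time: 2.15
tool_pos: [475.7, 4.7, 353.5]
tcp_rot: [180.0, -0.0, 89.5]
ft_force: [0.3, -1.1, -0.0]
finger_gap: 84.7
```

```bash
python3 - <<'E'
from h import *
s=snap('wrist','w1'); print(s['xyz'],s['orientation']); q=r.sense(); print(q['time'],q['tool_pos'],q['tcp_rot'],q['ft_force'],q['qd'])
s=load('top0'); im=cv2.cvtColor(np.asarray(s['pixels'],np.uint8),cv2.COLOR_RGB2BGR)
cv2.imwrite('pics/topz.png',cv2.resize(im[140:275,190:400],None,fx=3.8,fy=3.8,interpolation=cv2.INTER_CUBIC))
E
```

```text
[476.12002223  86.88010017 474.14419438] [ 1.61450873e+02 -2.20011338e-02 -4.47093081e-01]
2.2 [475.71480503   4.57719184 353.44997824] [ 1.79981504e+02 -8.71061186e-04  8.95162192e+01] [-0.93673113 -0.27554856 -1.07426096] [-0.42998977  0.13818645  0.00381497 -0.03278362 -0.06038863 -0.03644055]
```

View pics/w1.png

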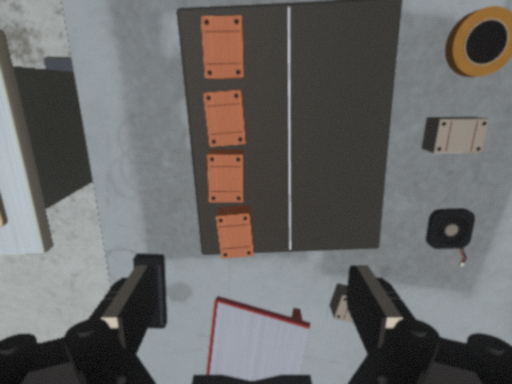

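View pics/topz.png

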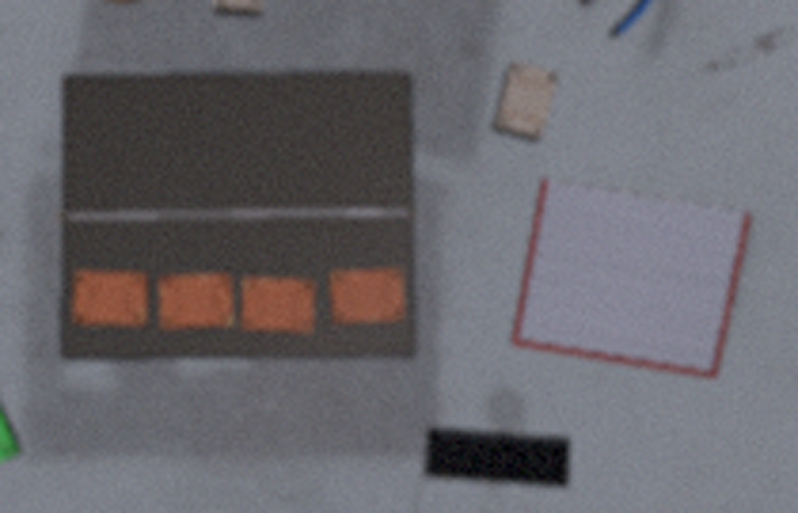

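The wrist view shows the four blanks at pixels (222,47), (225,118), (226,178) and (235,236). The line runs along column ~290, and the rack's upper edge is at the bottom near (260,310). Now the metric fit.

```bash
cat > meas.py <<'E'
from h import *
def blanks(s,z=71,roi=None,dbg=None):
    im=cv2.cvtColor(np.asarray(s['pixels'],np.uint8),cv2.COLOR_RGB2BGR); hsv=cv2.cvtColor(im,cv2.COLOR_BGR2HSV)
    m=cv2.inRange(hsv,(3,120,150),(16,255,255))
    if roi: k=np.zeros_like(m);k[roi[1]:roi[3],roi[0]:roi[2]]=1;m*=k
    m=cv2.morphologyEx(m,cv2.MORPH_CLOSE,np.ones((7,7)))
    m=cv2.morphologyEx(m,cv2.MORPH_OPEN,np.ones((5,5)))
    if dbg: cv2.imwrite(f'pics/{dbg}.png',m)
    o=[]
    for c in cv2.findContours(m,0,2)[0]:
        if cv2.contourArea(c)<300: continue
        w=cast(s,c.reshape(-1,2).astype(float),z)[:,:2].astype(np.float32)
        rr=cv2.minAreaRect(w); b=cv2.boxPoints(rr); e=[b[1]-b[0],b[2]-b[1]]; e=max(e,key=np.linalg.norm)
        a=(np.degrees(np.arctan2(e[1],e[0])))%180-90
        o.append((np.round(rr[0],1).tolist(),np.round(sorted(rr[1]),1).tolist(),round(float(a),1)))
    return o
E
python3 - <<'E'
from meas import *
s=load('w1')
for b in blanks(s,71,(150,0,340,300)): print(b)
im=np.asarray(s['pixels'],np.uint8).astype(int); g=im.sum(2)
pts=[]
for v in range(12,245,3):
    row=g[v,275:305]; bg=np.median(row); w=np.clip(row-bg-60,0,None)
    if w.sum()>0: pts.append(((np.arange(275,305)*w).sum()/w.sum(),v))
P=cast(s,pts,36)[:,:2]; f=cv2.fitLine(P.astype(np.float32),cv2.DIST_HUBER,0,.01,.01).ravel(); print('line',f, 'yaw',np.degrees(np.arctan2(f[1],f[0])))
# plate end corners along line: plate mask
print('ends',cast(s,[pts[0],pts[-1]],36).round(1))
for n,p,z in [('plateBL',(201,254),36),('plateBR',(380,248),36),('rackTL',(219,299),0+11),('rackTR',(308,325),53)]: print(n,cast(s,[p],z).round(1))
E
```

```text
([452.7, -97.1], [42.7, 59.4], 4.8)
([442.7, -19.4], [42.5, 59.1], -0.5)
([444.4, 52.9], [42.8, 60.5], 4.2)
([445.0, 129.0], [42.7, 60.6], 0.6)
line [ 3.507772e-02 -9.993846e-01  5.247042e+02  2.150665e+01] yaw -87.98978
ends [[ 519.6  168.7   36. ]
 [ 529.9 -125.4   36. ]]
plateBL [[ 400.9 -142.    36. ]]
plateBR [[ 660.4 -134.1   36. ]]
rackTL [[ 421.3 -236.3   11. ]]
rackTR [[ 559.1 -253.6   53. ]]
```

Call:
{"name": "drive_tool", "arguments": {
  "moves": [
    [[-4,-16,-34],0.5],
    [[-8,-32,-68],1],
    [[-12,-48,-102],1.5],
    [[-16,-64,-136],2],
    [[-19,-80,-170],2.5],
    [[-22,-95,-203],2.5],
    [[-23,-101.7,-223],2.5],
    [[-23,-101.7,-223],2.5]
  ],
  "fingers": 54,
  "squeeze": 20
}}

```text
time: 2.87
tool_pos: [449.1, -97.6, 125.1]
tcp_rot: [-179.5, -0.2, 91.9]
ft_force: [-0.2, -0.2, -0.7]
finger_gap: 53.9
```

```bash
python3 - <<'E'
from meas import *
s=snap('wrist','w2'); q=r.sense(); print(q['time'],q['tool_pos'],q['tcp_rot'],q['ft_force'],q['finger_gap'])
for b in blanks(s,71): print(b)
E
```

```text
2.9167 [450.80316339 -97.34900377 128.04160586] [-1.79714055e+02 -1.10675442e-01  9.18879968e+01] [0.09789677 0.86321678 0.99621673] 53.92435459376714
([452.8, -97.9], [43.6, 60.8], 4.9)
([443.0, -19.8], [43.6, 61.5], -0.8)
```

View pics/w2.png

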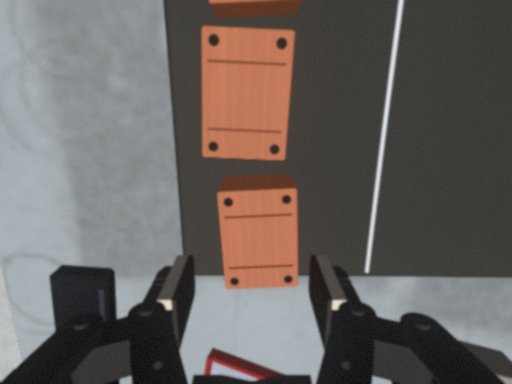

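The picture shows the end blank between the open jaws at (258,238), agreeing with the first fix. Next: descend.

Call:
{"name": "drive_tool", "arguments": {
  "moves": [
    [[0,0,-10],0],
    [[0,0,-20],0],
    [[0,0,-32],0],
    [[0,0,-44],0],
    [[0,0,-56],0],
    [[0,0,-64],0],
    [[0,0,-69],0],
    [[0,0,-69],0]
  ]
}}

```text
time: 3.58
tool_pos: [452.6, -97.2, 60.7]
tcp_rot: [-180.0, -0.0, 92.0]
ft_force: [0.3, 0.3, 0.5]
finger_gap: 53.9
```

Call:
{"name": "drive_tool", "arguments": {
  "moves": [
    [[3,0,0],0],
    [[9,0,0],0],
    [[16,1,0],0],
    [[23,1,0],0],
    [[30,1,0],0],
    [[37,1,0],0],
    [[44,2,0],0],
    [[51,2,0],0]
  ]
}}

```text
time: 4.25
tool_pos: [503.5, -95.7, 61.6]
tcp_rot: [-179.9, -0.0, 92.0]
ft_force: [-9.6, 0.0, 5.1]
finger_gap: 54.0
```

Call:
{"name": "drive_tool", "arguments": {
  "moves": [
    [[7,0,0],0],
    [[14,0,0],0],
    [[21,1,0],0],
    [[28,1,0],0],
    [[35,1,0],0],
    [[42,1,0],0],
    [[49,2,0],0],
    [[56,2,0],0]
  ]
}}

```text
time: 4.92
tool_pos: [559.5, -93.7, 61.6]
tcp_rot: [-179.8, -0.0, 91.9]
ft_force: [-8.7, -0.4, 5.3]
finger_gap: 54.1
```

Call:
{"name": "drive_tool", "arguments": {
  "moves": [
    [[5,0,0],0],
    [[9,0,0],0],
    [[12,0,0],0],
    [[12,0,0],0],
    [[12,0,0],0],
    [[12,0,0],0],
    [[12,0,0],0],
    [[12,0,0],0]
  ]
}}

```text
time: 5.58
tool_pos: [572.0, -93.7, 61.7]
tcp_rot: [180.0, 0.0, 92.0]
ft_force: [-4.4, -0.2, 3.4]
finger_gap: 53.8
```

The held force of 4.4 N marks this first blank as rough. I'll rise, turn the jaws along its length, and look.

Call:
{"name": "drive_tool", "arguments": {
  "moves": [
    [[-4,0,2],0],
    [[-5,0,20],0],
    [[-5,0,45],0],
    [[-5,0,65],0],
    [[-5,0,80],-7],
    [[-5,0,80],-14],
    [[-5,0,80],-21],
    [[-5,0,80],-28]
  ],
  "fingers": 76
}}

```text
time: 6.25
tool_pos: [567.7, -93.8, 142.5]
tcp_rot: [179.8, -0.1, 63.6]
ft_force: [-0.3, 0.1, -0.3]
finger_gap: 76.1
```

Call:
{"name": "drive_tool", "arguments": {
  "moves": [
    [[0,0,0],-7],
    [[0,0,0],-14],
    [[0,0,0],-21],
    [[0,0,0],-28],
    [[0,0,0],-35],
    [[0,0,0],-42],
    [[0,0,0],-49],
    [[0,0,0],-56]
  ]
}}

```text
time: 6.92
tool_pos: [567.4, -93.8, 141.8]
tcp_rot: [180.0, -0.1, 7.6]
ft_force: [-0.7, -0.4, 0.3]
finger_gap: 75.4
```

Call:
{"name": "drive_tool", "arguments": {
  "moves": [
    [[0,0,0],-4],
    [[0,0,0],-6],
    [[0,0,0],-6],
    [[0,0,0],-6],
    [[0,0,0],-6],
    [[0,0,0],-6],
    [[0,0,0],-6],
    [[0,0,0],-6]
  ]
}}

```text
time: 7.58
tool_pos: [566.9, -93.7, 141.3]
tcp_rot: [180.0, -0.0, 2.0]
ft_force: [0.0, 0.6, 0.4]
finger_gap: 75.8
```

```bash
python3 - <<'E'
from meas import *
s=snap('wrist','w3'); q=r.sense(); print(q['time'],q['tool_pos'],q['tcp_rot'],q['ft_force'],q['finger_gap'])
for b in blanks(s,71): print(b)
print(r.sense()['joint_pos'])
E
```

```text
7.6333 [566.84882932 -93.70641386 141.26569223] [ 1.79999425e+02 -8.69344399e-04  1.97132919e+00] [-0.98506261 -0.22851254  0.56726521] 75.97345582591231
([453.3, -40.4], [20.8, 22.5], -88.5)
([567.2, -96.0], [42.9, 61.2], 2.0)
[-1.44992199e+01  8.15552204e+00  9.64770302e+01 -3.14782754e-04
  7.53664512e+01  7.35295304e+01]
```

View pics/w3.png

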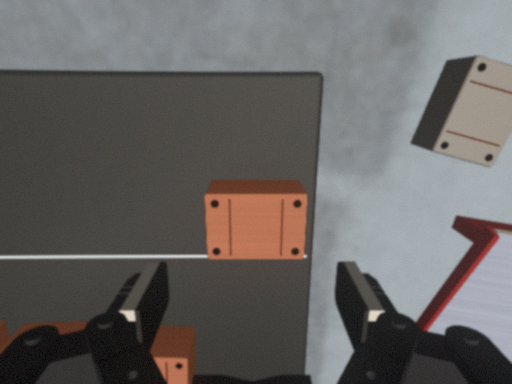

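The blank shows at (256,220), square to the jaws. I'll descend and grip.

Call:
{"name": "drive_tool", "arguments": {
  "moves": [
    [[0,-2,-12],0],
    [[0,-2.3,-26],0],
    [[0,-2.3,-40],0],
    [[0,-2.3,-54],0],
    [[0,-2.3,-66],0],
    [[0,-2.3,-73],0],
    [[0,-2.3,-73],0],
    [[0,-2.3,-73],0]
  ]
}}

```text
time: 8.3
tool_pos: [566.6, -96.0, 67.8]
tcp_rot: [-180.0, 0.1, 2.0]
ft_force: [0.4, -0.2, -0.6]
finger_gap: 76.0
```

Call:
{"name": "drive_tool", "arguments": {
  "moves": [
    [[0,0,0],0],
    [[0,0,0],0],
    [[0,0,0],0],
    [[0,0,0],0],
    [[0,0,0],0],
    [[0,0,0],0],
    [[0,0,0],0],
    [[0,0,0],0]
  ],
  "fingers": 50,
  "squeeze": 40
}}

```text
time: 8.97
tool_pos: [567.7, -96.2, 69.5]
tcp_rot: [180.0, -0.1, 2.0]
ft_force: [-0.8, 1.1, 6.0]
finger_gap: 60.7
```

Call:
{"name": "drive_tool", "arguments": {
  "moves": [
    [[0,0,5],0],
    [[0,0,15],0],
    [[0,0,30],0],
    [[0,0,45],0],
    [[0,0,60],0],
    [[0,0,75],0],
    [[0,0,80],0],
    [[0,0,80],0]
  ]
}}

```text
time: 9.63
tool_pos: [567.5, -96.2, 149.8]
tcp_rot: [180.0, -0.1, 2.0]
ft_force: [0.1, -0.4, -8.6]
finger_gap: 61.1
```

```bash
python3 - <<'E'
from meas import *
s=snap('wrist','w4'); q=r.sense(); print(q['time'],q['tool_pos'],q['tcp_rot'],q['ft_force'],q['finger_gap'])
cv2.imwrite('pics/w4b.png',cv2.imread('pics/w4.png'))
E
```

```text
9.6833 [566.81233762 -95.99856707 148.35176093] [ 1.79995117e+02 -1.52485446e-02  1.95298578e+00] [ 0.44299897 -0.45210665 -9.27728612] 60.95156854363944
```

View pics/w4.png

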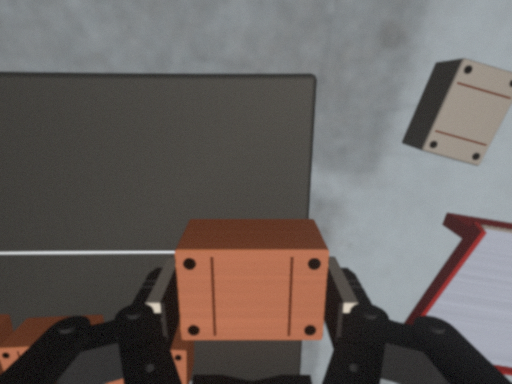

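The blank is held square, at pixel (252,280), 8.6 N lifted. Next I'll find the rack pose.

```bash
python3 - <<'E'
from h import *
s=load('top0')
P=[(545,180,53),(515,345,11),(748,213,53),(716,375,11)]
W=[cast(s,[(a/3.8+190-.5,b/3.8+140-.5)],z)[0] for a,b,z in P]
print(np.round(W,1)); print('c',np.mean(W,0))
print(np.degrees(np.arctan2(*(W[1]-W[3])[:2][::-1])), np.degrees(np.arctan2(*(W[0]-W[1])[:2][::-1])),[np.linalg.norm((W[a]-W[b])[:2]) for a,b in((0,1),(2,3),(0,2),(1,3))])
s=load('scene0'); im=cv2.imread('pics/scene0.png')
cv2.imwrite('pics/scz.png',cv2.resize(im[235:350,260:395],None,fx=5,fy=5,interpolation=cv2.INTER_CUBIC))
E
```

```text
[[ 559.8 -257.5   53. ]
 [ 412.  -238.1   11. ]
 [ 534.7 -440.3   53. ]
 [ 389.3 -422.2   11. ]]
c [ 473.93326738 -339.50193739   32.        ]
82.96631129247432 -7.47993742312482 [np.float64(149.0835080050688), np.float64(146.55661567053517), np.float64(184.50310047201717), np.float64(185.4670079352373)]
```

View pics/scz.png

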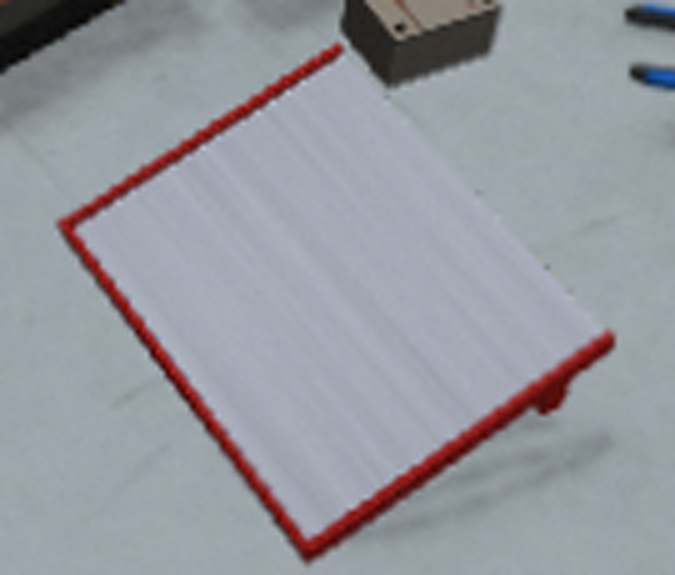

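```bash
python3 - <<'E'
from h import *
s=load('scene0')
P=[(340,48,57),(65,222,16),(612,337,57),(307,555,16)]
W=[cast(s,[(a/5+260-.5,b/5+235-.5)],z)[0] for a,b,z in P]
print(np.round(W,1)); print('c',np.mean(W,0))
print(np.degrees(np.arctan2(*(W[1]-W[3])[:2][::-1])), np.degrees(np.arctan2(*(W[0]-W[1])[:2][::-1])),[np.linalg.norm((W[a]-W[b])[:2]) for a,b in((0,1),(2,3),(0,2),(1,3))])
E
```

```text
[[ 557.7 -260.1   57. ]
 [ 415.2 -239.2   16. ]
 [ 532.4 -442.1   57. ]
 [ 387.5 -423.6   16. ]]
c [ 473.20994022 -341.26901092   36.5       ]
81.45699339745866 -8.335126886556838 [np.float64(143.99840919488716), np.float64(146.05294018922189), np.float64(183.74778829149648), np.float64(186.453190563543)]
```

Call:
{"name": "drive_tool", "arguments": {
  "moves": [
    [[-3,-12,0],0],
    [[-10,-34,0],-1],
    [[-20,-64,0],-3],
    [[-30,-94,0],-4],
    [[-39,-124,0],-5],
    [[-48,-154,0],-6],
    [[-58,-184,0],-7],
    [[-67,-214,0],-8]
  ]
}}

```text
time: 10.35
tool_pos: [497.8, -311.1, 146.3]
tcp_rot: [-179.9, 0.2, -6.1]
ft_force: [0.8, -0.1, -8.0]
finger_gap: 61.3
```

Call:
{"name": "drive_tool", "arguments": {
  "moves": [
    [[-8,-26,0],-1],
    [[-15,-48,0],-1.7],
    [[-21,-66,0],-1.7],
    [[-24,-75,-5],-1.7],
    [[-24.5,-76,-15],-1.7],
    [[-24.5,-76,-30],-1.7],
    [[-24.5,-76,-40],-1.7],
    [[-24.5,-76,-44],-1.7]
  ]
}}

```text
time: 11.02
tool_pos: [473.8, -383.6, 100.2]
tcp_rot: [-179.8, 0.3, -7.7]
ft_force: [-0.8, 1.3, -9.4]
finger_gap: 61.1
```

```bash
python3 - <<'E'
from meas import *
s=snap('wrist','w5');snap('scene','s5'); q=r.sense(); print(q['time'],q['tool_pos'],q['tcp_rot'],q['ft_force'],q['finger_gap'])
im=cv2.imread('pics/s5.png')
cv2.imwrite('pics/s5z.png',cv2.resize(im[205:350,250:420],None,fx=4,fy=4,interpolation=cv2.INTER_CUBIC))
E
```

```text
11.1167 [ 474.47392421 -384.19434246  101.88468044] [-179.84628905    0.19438977   -7.69483809] [-0.1908969  -0.22948686 -8.60485812] 61.11881320688024
```

View pics/w5.png

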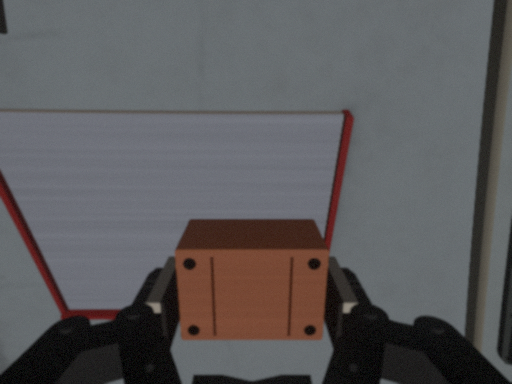

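View pics/s5z.png

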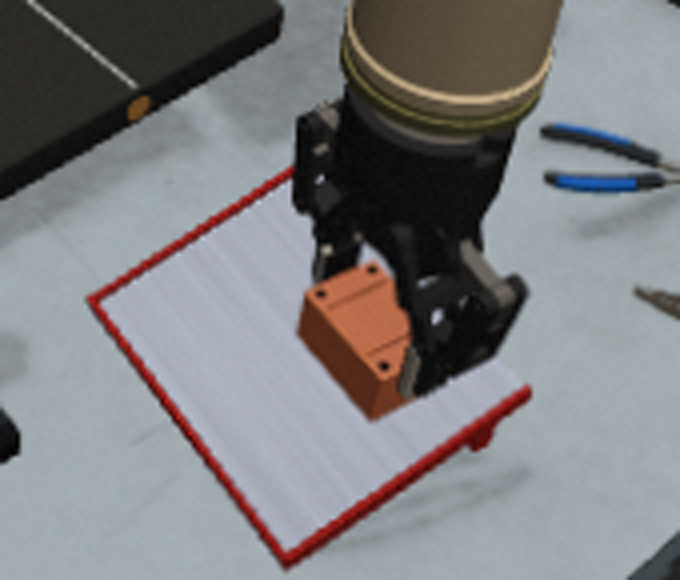

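```bash
python3 - <<'E'
from h import *
s=load('w5')
print(cast(s,[(349,112)],57),cast(s,[(66,316)],14),cast(s,[(0,111),(340,113)],54))
E
```

```text
[[ 537.79753137 -438.35073383   57.        ]] [[ 414.87202634 -238.04760559   14.        ]] [[ 559.52410445 -274.18638422   54.        ]
 [ 537.5982205  -434.86681654   54.        ]]
```

Call:
{"name": "drive_tool", "arguments": {
  "moves": [
    [[1,0,-4],0],
    [[1,0,-9],0],
    [[1,0,-14],0],
    [[1,0,-18],0],
    [[1,0,-21],0],
    [[1,0,-22],0],
    [[1,0,-22],0],
    [[1,0,-22],0]
  ],
  "squeeze": 25
}}

```text
time: 11.78
tool_pos: [476.4, -386.1, 82.4]
tcp_rot: [180.0, -0.0, -7.8]
ft_force: [0.4, -0.3, -8.7]
finger_gap: 61.3
```

Call:
{"name": "drive_tool", "arguments": {
  "moves": [
    [[0,0,-1],0],
    [[0,0,-2],0],
    [[0,0,-3],0],
    [[0,0,-4],0],
    [[0,0,-5],0],
    [[0,0,-6],0],
    [[0,0,-7],0],
    [[0,0,-8],0]
  ]
}}

```text
time: 12.45
tool_pos: [476.3, -386.0, 74.2]
tcp_rot: [-180.0, 0.0, -7.7]
ft_force: [-0.1, 0.6, -8.3]
finger_gap: 61.4
```

Call:
{"name": "drive_tool", "arguments": {
  "moves": [
    [[0,0,-0.5],0],
    [[0,0,-1],0],
    [[0,0,-1.5],0],
    [[0,0,-2],0],
    [[0,0,-2.5],0],
    [[0,0,-3],0],
    [[0,0,-3.5],0],
    [[0,0,-4],0]
  ]
}}

```text
time: 13.12
tool_pos: [476.4, -386.1, 72.5]
tcp_rot: [180.0, -0.0, -7.7]
ft_force: [-10.5, 7.3, 14.6]
finger_gap: 60.9
```

Call:
{"name": "drive_tool", "arguments": {
  "moves": [
    [[0,0,-0.5],0],
    [[0,0,-1],0],
    [[0,0,-1.5],0],
    [[0,0,-2],0],
    [[0,0,-2.5],0],
    [[0,0,-3],0],
    [[0,0,-3.5],0],
    [[0,0,-4],0]
  ]
}}

```text
time: 13.78
tool_pos: [476.4, -386.2, 72.0]
tcp_rot: [180.0, 0.0, -7.7]
ft_force: [-23.8, 19.7, 42.9]
finger_gap: 60.8
```

```bash
python3 - <<'E'
from meas import *
s=snap('wrist','w6');snap('scene','s6'); q=r.sense(); print(q['time'],q['tool_pos'],q['tcp_rot'],q['ft_force'],q['finger_gap'])
im=cv2.imread('pics/s6.png')
cv2.imwrite('pics/s6z.png',cv2.resize(im[205:350,250:420],None,fx=4,fy=4,interpolation=cv2.INTER_CUBIC))
E
```

```text
13.8833 [ 476.43042728 -386.18284788   72.14269619] [ 1.79982377e+02  1.08695354e-02 -7.71982261e+00] [-22.59123292  18.09837107  38.86389295] 61.00778512342378
```

View pics/s6z.png

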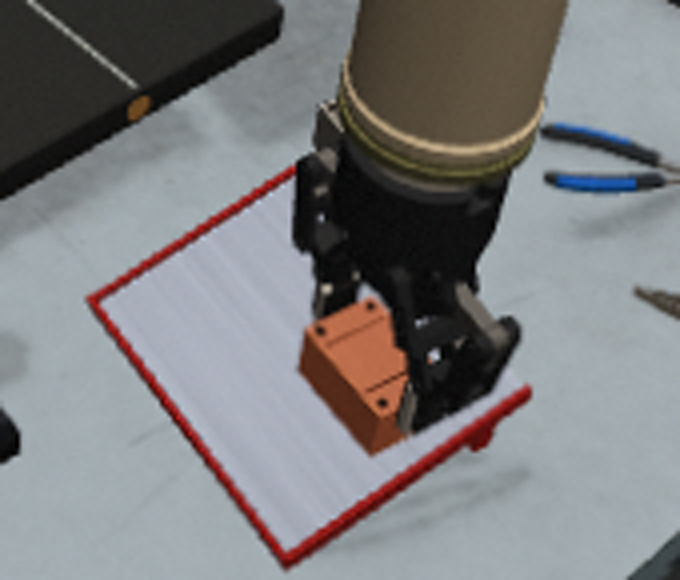

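View pics/w6.png

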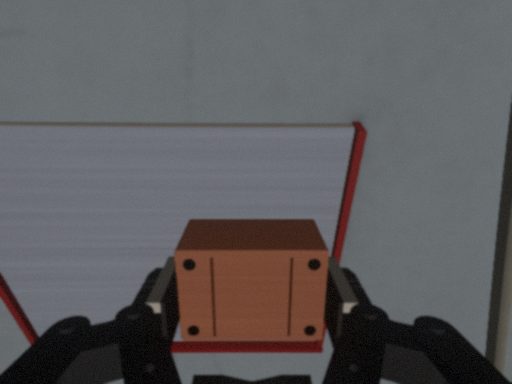

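```bash
python3 - <<'E'
from h import *
q=r.sense(); print(q['wrist_torque'],q['ft_force'])
im=cv2.imread('pics/s6.png')
cv2.imwrite('pics/s6y.png',cv2.resize(im[265:325,320:385],None,fx=9,fy=9,interpolation=cv2.INTER_CUBIC))
E
```

```text
[3.225518   3.27594715 0.225126  ] [-22.59123292  18.09837107  38.86389295]
```

View pics/s6y.png

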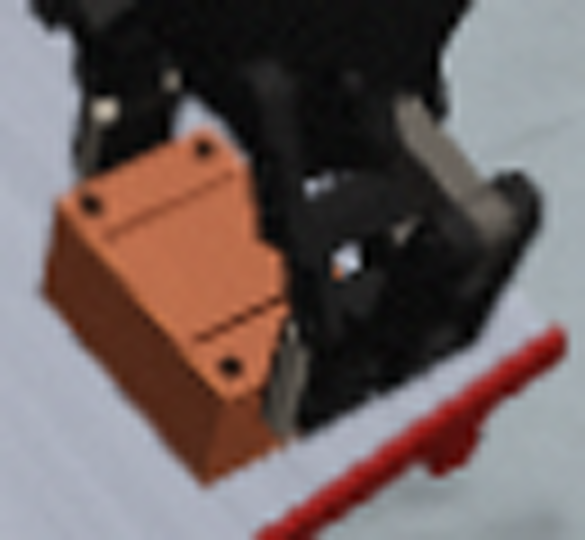

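The blank touches at its uphill edge and hasn't pivoted, and the rail is clear of the finger. I'll ease the load off, then slacken the fingers slightly.

Call:
{"name": "drive_tool", "arguments": {
  "moves": [
    [[0,0,1],0],
    [[0,0,2],0],
    [[0,0,3],0],
    [[0,0,4],0],
    [[0,0,5],0],
    [[0,0,5.5],0],
    [[0,0,5.5],0],
    [[0,0,5.5],0]
  ],
  "squeeze": 20
}}

```text
time: 14.55
tool_pos: [476.4, -386.1, 72.6]
tcp_rot: [180.0, -0.0, -7.7]
ft_force: [-5.1, 4.8, 2.2]
finger_gap: 60.8
```

Call:
{"name": "drive_tool", "arguments": {
  "moves": [
    [[0,0,0],0],
    [[0,0,0],0],
    [[0,0,0],0],
    [[0,0,0],0],
    [[0,0,0],0],
    [[0,0,0],0],
    [[0,0,0],0],
    [[0,0,0],0]
  ],
  "fingers": 63
}}

```text
time: 15.22
tool_pos: [476.4, -386.1, 71.8]
tcp_rot: [180.0, -0.0, -7.7]
ft_force: [0.1, 0.5, 0.1]
finger_gap: 62.9
```

```bash
python3 - <<'E'
from h import *
snap('wrist','w7');snap('scene','s7'); q=r.sense(); print(q['time'],q['tool_pos'],q['ft_force'],q['finger_gap'])
im=cv2.imread('pics/s7.png'); a=cv2.resize(im[225:330,270:400],None,fx=3,fy=3,interpolation=cv2.INTER_CUBIC)
b=cv2.resize(cv2.imread('pics/w7.png'),None,fx=.8,fy=.8)
H=max(a.shape[0],b.shape[0]); c=np.zeros((H,a.shape[1]+b.shape[1],3),np.uint8); c[:a.shape[0],:a.shape[1]]=a;c[:b.shape[0],a.shape[1]:]=b; cv2.imwrite('pics/c7.png',c)
E
```

```text
15.3167 [ 476.36971962 -386.01743916   71.78379459] [ 0.2723575  -0.29370363 -0.16963925] 62.95627592283637
```

View pics/c7.png

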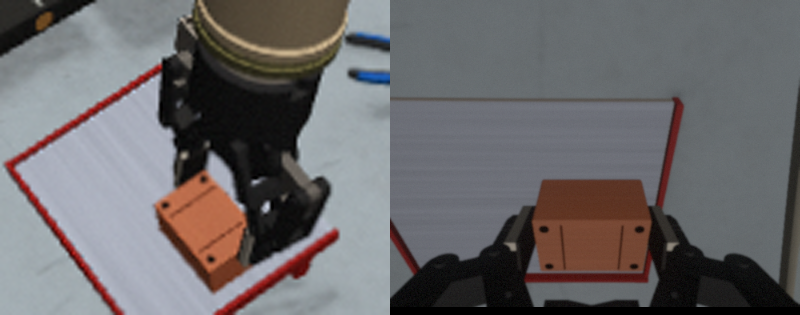

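The blank has tipped flat onto the slope between the fingers and stays put. I'll open, rise, and go to the next one at (443,-20).

Call:
{"name": "drive_tool", "arguments": {
  "moves": [
    [[0,0,0],0],
    [[0,0,8],0],
    [[0,0,25],0],
    [[0,0,55],0],
    [[0,0,90],0],
    [[0,10,100],7],
    [[-3,35,100],14],
    [[-6,70,100],21]
  ],
  "fingers": 68
}}

```text
time: 15.98
tool_pos: [471.0, -317.9, 174.6]
tcp_rot: [179.8, -0.1, 13.5]
ft_force: [0.5, 0.9, -0.3]
finger_gap: 68.2
```

Call:
{"name": "drive_tool", "arguments": {
  "moves": [
    [[-3,38,0],7],
    [[-6,76,0],14],
    [[-9,114,0],21],
    [[-12,152,0],28],
    [[-15,190,0],35],
    [[-18,226,0],42],
    [[-21,256,0],49],
    [[-24,280,0],56]
  ]
}}

```text
time: 16.65
tool_pos: [446.0, -33.8, 172.6]
tcp_rot: [179.9, -0.0, 69.7]
ft_force: [0.2, 0.2, 0.7]
finger_gap: 67.8
```

Call:
{"name": "drive_tool", "arguments": {
  "moves": [
    [[-2,9,-8],7],
    [[-3,16,-20],14],
    [[-3,16,-30],20],
    [[-3,16,-38],22.7],
    [[-3,16,-42],22.7],
    [[-3,16,-42],22.7],
    [[-3,16,-42],22.7],
    [[-3,16,-42],22.7]
  ],
  "fingers": 54
}}

```text
time: 17.32
tool_pos: [443.8, -20.2, 130.6]
tcp_rot: [179.9, 0.0, 91.9]
ft_force: [-0.2, -0.7, -0.0]
finger_gap: 53.7
```

```bash
python3 - <<'E'
from meas import *
s=snap('wrist','w8');snap('scene','s8'); q=r.sense(); print(q['time'],q['tool_pos'],q['tcp_rot'],q['ft_force'],q['finger_gap'])
for b in blanks(s,71): print(b)
im=cv2.imread('pics/s8.png'); a=cv2.resize(im[225:330,270:400],None,fx=3,fy=3,interpolation=cv2.INTER_CUBIC)
b=cv2.resize(cv2.imread('pics/w8.png'),None,fx=.8,fy=.8)
H=max(a.shape[0],b.shape[0]); c=np.zeros((H,a.shape[1]+b.shape[1],3),np.uint8); c[:a.shape[0],:a.shape[1]]=a;c[:b.shape[0],a.shape[1]:]=b; cv2.imwrite('pics/c8.png',c)
E
```

```text
17.4167 [443.82973226 -20.2014072  130.55369397] [1.79935304e+02 1.06413577e-02 9.18892952e+01] [ 0.26751578 -0.81612984  0.80428559] 53.89831912089665
([442.7, -19.4], [43.4, 61.5], -0.6)
([444.1, 52.8], [43.6, 61.4], 4.3)
([445.2, 99.1], [3.2, 43.3], -88.2)
```

View pics/c8.png

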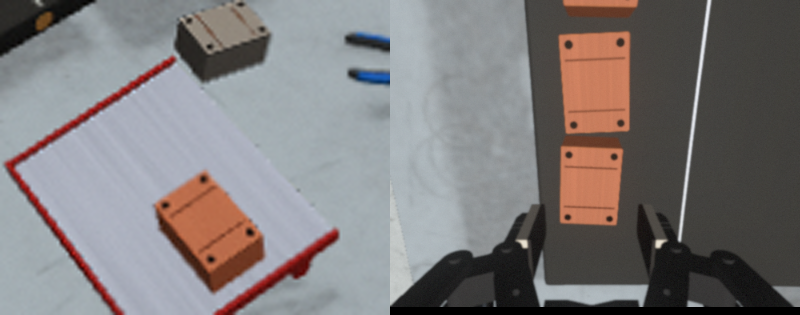

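The laid blank stays on the rack, and blank two is between the jaws. Lower and slide.

Call:
{"name": "drive_tool", "arguments": {
  "moves": [
    [[-1,1,-10],0],
    [[-1,1,-22],0],
    [[-1,1,-35],0],
    [[-1,1,-48],0],
    [[-1,1,-60],0],
    [[-1,1,-67],0],
    [[-1,1,-69],0],
    [[-1,1,-69],0]
  ]
}}

```text
time: 18.08
tool_pos: [441.8, -18.9, 60.1]
tcp_rot: [-179.9, -0.0, 91.9]
ft_force: [0.5, -0.0, 0.3]
finger_gap: 54.3
```

Call:
{"name": "drive_tool", "arguments": {
  "moves": [
    [[3,0,0],0],
    [[9,0,0],0],
    [[16,1,0],0],
    [[23,1,0],0],
    [[30,1,0],0],
    [[37,1,0],0],
    [[44,2,0],0],
    [[51,2,0],0]
  ]
}}

```text
time: 18.75
tool_pos: [494.2, -16.9, 60.8]
tcp_rot: [-180.0, -0.0, 92.0]
ft_force: [-1.5, 0.7, 1.2]
finger_gap: 54.0
```

Call:
{"name": "drive_tool", "arguments": {
  "moves": [
    [[7,0,0],0],
    [[14,0,0],0],
    [[21,1,0],0],
    [[28,1,0],0],
    [[35,1,0],0],
    [[42,1,0],0],
    [[49,2,0],0],
    [[56,2,0],0]
  ]
}}

```text
time: 19.42
tool_pos: [550.0, -14.9, 60.7]
tcp_rot: [-180.0, -0.0, 92.0]
ft_force: [-2.2, 0.7, 1.5]
finger_gap: 54.2
```

Call:
{"name": "drive_tool", "arguments": {
  "moves": [
    [[6,0,0],0],
    [[11,0,0],0],
    [[15,0,0],0],
    [[17,1,0],0],
    [[18,1,0],0],
    [[18,1,0],0],
    [[18,1,0],0],
    [[18,1,0],0]
  ]
}}

```text
time: 20.08
tool_pos: [567.4, -14.0, 60.9]
tcp_rot: [180.0, -0.0, 92.0]
ft_force: [-0.4, -0.6, -0.3]
finger_gap: 54.4
```

The end force is about 0, so blank two is lapped and stays. Rise and go to blank three.

Call:
{"name": "drive_tool", "arguments": {
  "moves": [
    [[0,0,4],0],
    [[0,0,18],0],
    [[0,0,45],0],
    [[-20,10,69],0],
    [[-58,30,69],0],
    [[-93,48,69],0],
    [[-118,63,69],1],
    [[-124,67,69],1]
  ]
}}

```text
time: 20.75
tool_pos: [439.7, 54.7, 129.3]
tcp_rot: [-179.9, -0.0, 93.1]
ft_force: [0.1, 0.9, -0.4]
finger_gap: 54.2
```

Call:
{"name": "drive_tool", "arguments": {
  "moves": [
    [[0,0,0],0],
    [[0,0,0],0],
    [[0,0,0],0],
    [[0,0,0],0],
    [[0,0,0],0],
    [[0,0,0],0],
    [[0,0,0],0],
    [[0,0,0],0]
  ]
}}

```text
time: 21.42
tool_pos: [443.5, 52.8, 129.6]
tcp_rot: [-180.0, -0.0, 92.9]
ft_force: [0.1, 0.1, 0.0]
finger_gap: 53.9
```

```bash
python3 - <<'E'
from meas import *
s=snap('wrist','w9'); q=r.sense(); print(q['time'],q['tool_pos'],q['tcp_rot'],q['ft_force'],q['finger_gap'])
for b in blanks(s,71): print(b)
E
```

```text
21.4667 [443.39854915  52.88346208 129.65026055] [-1.79979139e+02 -2.19981320e-03  9.29394346e+01] [ 0.15080173 -0.6722958  -0.20175529] 53.97560238970879
([561.4, 2.0], [31.2, 43.6], -88.6)
([444.2, 53.2], [43.3, 61.2], 4.2)
([444.8, 128.8], [43.4, 61.4], 0.8)
```

View pics/w9.png

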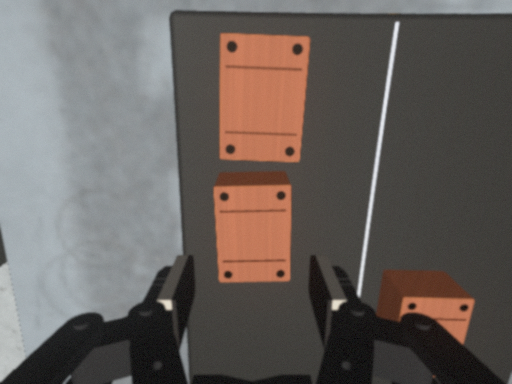

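Blank two lies behind the line at (425,310), and blank three is between the jaws at (252,232). Lower and slide.

Call:
{"name": "drive_tool", "arguments": {
  "moves": [
    [[0,0,-10],0],
    [[0,0,-22],0],
    [[0,0,-35],0],
    [[0,0,-48],0],
    [[0,0,-60],0],
    [[0,0,-67],0],
    [[0,0,-69],0],
    [[0,0,-69],0]
  ]
}}

```text
time: 22.13
tool_pos: [442.7, 53.0, 60.0]
tcp_rot: [-179.9, -0.0, 93.0]
ft_force: [-1.2, -0.3, -0.1]
finger_gap: 54.2
```

Call:
{"name": "drive_tool", "arguments": {
  "moves": [
    [[3,0,0],0],
    [[9,0,0],0],
    [[16,1,0],0],
    [[23,1,0],0],
    [[30,1,0],0],
    [[37,1,0],0],
    [[44,2,0],0],
    [[51,2,0],0]
  ]
}}

```text
time: 22.8
tool_pos: [495.2, 55.1, 60.9]
tcp_rot: [180.0, -0.0, 93.0]
ft_force: [-2.1, -0.4, 0.9]
finger_gap: 53.9
```

Call:
{"name": "drive_tool", "arguments": {
  "moves": [
    [[7,0,0],0],
    [[14,0,0],0],
    [[21,1,0],0],
    [[28,1,0],0],
    [[35,1,0],0],
    [[42,1,0],0],
    [[49,2,0],0],
    [[56,2,0],0]
  ]
}}

```text
time: 23.47
tool_pos: [551.0, 57.1, 60.7]
tcp_rot: [-180.0, -0.0, 93.0]
ft_force: [-1.0, -0.5, 1.3]
finger_gap: 54.0
```

Call:
{"name": "drive_tool", "arguments": {
  "moves": [
    [[6,0,0],0],
    [[11,0,0],0],
    [[14,0,0],0],
    [[16,1,0],0],
    [[16,1,0],0],
    [[16,1,0],0],
    [[16,1,0],0],
    [[16,1,0],0]
  ]
}}

```text
time: 24.13
tool_pos: [566.3, 58.0, 60.8]
tcp_rot: [180.0, -0.0, 93.0]
ft_force: [0.5, 0.1, 0.0]
finger_gap: 54.1
```

Blank three also reads about 0 held, so it's lapped. Now blank four, which should be rough.

Call:
{"name": "drive_tool", "arguments": {
  "moves": [
    [[0,0,4],0],
    [[0,0,18],0],
    [[0,0,45],0],
    [[-20,12,69],0],
    [[-56,32,69],0],
    [[-90,52,69],-1],
    [[-114,67,69],-1],
    [[-121,71,69],-1]
  ]
}}

```text
time: 24.8
tool_pos: [442.0, 130.7, 129.6]
tcp_rot: [-179.9, -0.0, 92.0]
ft_force: [-0.2, -0.8, -0.2]
finger_gap: 53.6
```

Call:
{"name": "drive_tool", "arguments": {
  "moves": [
    [[0,0,0],0],
    [[0,0,0],0],
    [[0,0,0],0],
    [[0,0,0],0],
    [[0,0,0],0],
    [[0,0,0],0],
    [[0,0,0],0],
    [[0,0,0],0]
  ]
}}

```text
time: 25.47
tool_pos: [445.5, 128.7, 129.6]
tcp_rot: [-180.0, 0.0, 91.9]
ft_force: [-0.2, -0.3, 0.0]
finger_gap: 54.1
```

```bash
python3 - <<'E'
from meas import *
s=snap('wrist','w10'); q=r.sense(); print(q['time'],q['tool_pos'],q['tcp_rot'],q['ft_force'],q['finger_gap'])
for b in blanks(s,71): print(b)
E
```

```text
25.5167 [445.44840252 128.83620085 129.67749359] [-1.79985509e+02  2.39951317e-03  9.19357933e+01] [0.52873463 0.12671491 0.32031105] 53.770613499178054
([560.6, 74.5], [27.1, 42.9], -87.3)
([444.7, 129.2], [43.1, 60.9], 0.8)
```

View pics/w10.png

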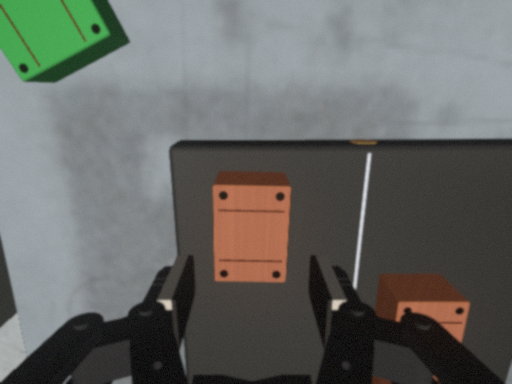

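Blank four sits between the jaws at (251,232), and blank three is behind the line at (424,310). Slide this one farther back to clear its neighbour.

Call:
{"name": "drive_tool", "arguments": {
  "moves": [
    [[0,0,-10],0],
    [[0,0,-22],0],
    [[0,0,-35],0],
    [[0,0,-48],0],
    [[0,0,-60],0],
    [[0,0,-67],0],
    [[0,0,-69],0],
    [[0,0,-69],0]
  ]
}}

```text
time: 26.18
tool_pos: [444.7, 128.9, 60.0]
tcp_rot: [-179.9, 0.0, 92.0]
ft_force: [0.5, 1.0, 0.5]
finger_gap: 53.9
```

Call:
{"name": "drive_tool", "arguments": {
  "moves": [
    [[3,0,0],0],
    [[9,0,0],0],
    [[16,1,0],0],
    [[23,1,0],0],
    [[30,1,0],0],
    [[37,1,0],0],
    [[44,2,0],0],
    [[51,2,0],0]
  ]
}}

```text
time: 26.85
tool_pos: [496.2, 131.1, 61.1]
tcp_rot: [-179.9, -0.0, 92.0]
ft_force: [-8.0, 0.0, 5.6]
finger_gap: 53.9
```

Call:
{"name": "drive_tool", "arguments": {
  "moves": [
    [[7,0,0],0],
    [[14,0,0],0],
    [[21,1,0],0],
    [[28,1,0],0],
    [[35,1,0],0],
    [[42,1,0],0],
    [[49,2,0],0],
    [[56,2,0],0]
  ]
}}

```text
time: 27.52
tool_pos: [552.2, 133.1, 61.1]
tcp_rot: [-179.9, -0.0, 92.0]
ft_force: [-7.9, 0.5, 4.7]
finger_gap: 54.3
```

Call:
{"name": "drive_tool", "arguments": {
  "moves": [
    [[7,0,0],0],
    [[14,0,0],0],
    [[21,1,0],0],
    [[28,1,0],0],
    [[35,1,0],0],
    [[42,1,0],0],
    [[49,2,0],0],
    [[54,2,0],0]
  ]
}}

```text
time: 28.18
tool_pos: [606.6, 135.1, 61.1]
tcp_rot: [-179.9, -0.0, 92.0]
ft_force: [-8.1, -0.2, 5.6]
finger_gap: 54.2
```

Call:
{"name": "drive_tool", "arguments": {
  "moves": [
    [[4,0,0],0],
    [[7,0,0],0],
    [[9,0,0],0],
    [[9,0,0],0],
    [[9,0,0],0],
    [[9,0,0],0],
    [[9,0,0],0],
    [[9,0,0],0]
  ]
}}

```text
time: 28.85
tool_pos: [615.5, 135.1, 61.1]
tcp_rot: [180.0, -0.0, 92.0]
ft_force: [-4.1, 0.6, 3.4]
finger_gap: 53.9
```

Held at 4.1 N, so it's rough. Rise, turn and look.

Call:
{"name": "drive_tool", "arguments": {
  "moves": [
    [[-4,0,2],0],
    [[-5,0,20],0],
    [[-5,0,45],0],
    [[-5,0,65],0],
    [[-5,0,80],-7],
    [[-5,0,80],-14],
    [[-5,0,80],-21],
    [[-5,0,80],-28]
  ],
  "fingers": 76
}}

```text
time: 29.52
tool_pos: [611.3, 134.9, 142.0]
tcp_rot: [179.8, -0.1, 63.6]
ft_force: [0.3, 0.6, -0.3]
finger_gap: 75.8
```

Call:
{"name": "drive_tool", "arguments": {
  "moves": [
    [[0,0,0],-7],
    [[0,0,0],-14],
    [[0,0,0],-21],
    [[0,0,0],-28],
    [[0,0,0],-35],
    [[0,0,0],-42],
    [[0,0,0],-49],
    [[0,0,0],-56]
  ]
}}

```text
time: 30.18
tool_pos: [610.9, 134.9, 141.2]
tcp_rot: [180.0, -0.1, 7.6]
ft_force: [-0.1, 0.6, -0.8]
finger_gap: 75.8
```

Call:
{"name": "drive_tool", "arguments": {
  "moves": [
    [[0,0,0],-4],
    [[0,0,0],-6],
    [[0,0,0],-6],
    [[0,0,0],-6],
    [[0,0,0],-6],
    [[0,0,0],-6],
    [[0,0,0],-6],
    [[0,0,0],-6]
  ]
}}

```text
time: 30.85
tool_pos: [610.4, 135.0, 140.8]
tcp_rot: [180.0, -0.0, 2.0]
ft_force: [-0.7, 0.6, 0.4]
finger_gap: 76.0
```

```bash
python3 - <<'E'
from meas import *
s=snap('wrist','w11'); q=r.sense(); print(q['time'],q['tool_pos'],q['tcp_rot'],q['ft_force'],q['finger_gap'])
for b in blanks(s,71): print(b)
E
```

```text
30.9 [610.38601621 135.0090267  140.80055604] [-1.79998430e+02 -4.00833748e-03  1.97107996e+00] [-0.09343704  1.25167911  0.21885211] 75.98565447037026
([563.4, -11.2], [42.4, 56.3], 1.6)
([568.1, 42.0], [29.2, 32.8], -87.3)
([561.9, 81.5], [12.9, 42.2], -84.5)
([610.6, 135.1], [42.2, 60.9], 2.0)
```

View pics/w11.png

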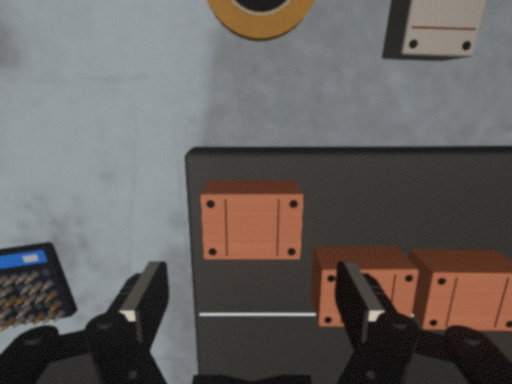

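The rough blank is centred at (252,222), and its neighbour is clear in front of the jaws' line. Grip and lift.

Call:
{"name": "drive_tool", "arguments": {
  "moves": [
    [[0,0,-12],0],
    [[0,0,-26],0],
    [[0,0,-40],0],
    [[0,0,-54],0],
    [[0,0,-66],0],
    [[0,0,-72],0],
    [[0,0,-72],0],
    [[0,0,-72],0]
  ]
}}

```text
time: 31.57
tool_pos: [610.0, 134.9, 68.1]
tcp_rot: [180.0, 0.1, 2.0]
ft_force: [0.6, -0.1, -0.1]
finger_gap: 76.4
```

Call:
{"name": "drive_tool", "arguments": {
  "moves": [
    [[0,0,0],0],
    [[0,0,0],0],
    [[0,0,0],0],
    [[0,0,0],0],
    [[0,0,0],0],
    [[0,0,0],0],
    [[0,0,0],0],
    [[0,0,0],0]
  ],
  "fingers": 50,
  "squeeze": 40
}}

```text
time: 32.23
tool_pos: [611.3, 135.0, 70.0]
tcp_rot: [180.0, -0.1, 2.0]
ft_force: [-0.4, -1.0, 5.4]
finger_gap: 61.1
```

Call:
{"name": "drive_tool", "arguments": {
  "moves": [
    [[0,0,5],0],
    [[0,0,15],0],
    [[0,0,30],0],
    [[0,0,45],0],
    [[0,0,60],0],
    [[0,0,75],0],
    [[0,0,90],0],
    [[0,0,95],0]
  ]
}}

```text
time: 32.9
tool_pos: [610.8, 135.3, 166.1]
tcp_rot: [-180.0, -0.1, 2.0]
ft_force: [1.1, 0.4, -6.5]
finger_gap: 60.9
```

Call:
{"name": "drive_tool", "arguments": {
  "moves": [
    [[-3,-12,0],0],
    [[-10,-38,0],0],
    [[-18,-68,0],-1],
    [[-26,-98,0],-2],
    [[-35,-130,0],-3],
    [[-43,-162,0],-4],
    [[-52,-194,0],-5],
    [[-61,-226,0],-5]
  ]
}}

```text
time: 33.57
tool_pos: [547.4, -92.4, 162.3]
tcp_rot: [-180.0, 0.1, -3.1]
ft_force: [1.8, -0.3, -8.7]
finger_gap: 60.9
```

Call:
{"name": "drive_tool", "arguments": {
  "moves": [
    [[-9,-32,0],-1],
    [[-18,-64,0],-2],
    [[-27,-96,0],-3],
    [[-36,-128,0],-4],
    [[-45,-158,0],-4.7],
    [[-53,-182,0],-4.7],
    [[-59,-200,0],-4.7],
    [[-61,-207,0],-4.7]
  ]
}}

```text
time: 34.23
tool_pos: [486.0, -300.5, 162.4]
tcp_rot: [-180.0, 0.1, -7.9]
ft_force: [-0.4, -0.3, -6.6]
finger_gap: 61.2
```

Call:
{"name": "drive_tool", "arguments": {
  "moves": [
    [[0,0,-8],0],
    [[0,0,-20],0],
    [[0,0,-32],0],
    [[0,0,-44],0],
    [[0,0,-54],0],
    [[0,0,-60],0],
    [[0,0,-62],0],
    [[0,0,-62],0]
  ]
}}

```text
time: 34.9
tool_pos: [488.1, -297.4, 100.8]
tcp_rot: [-180.0, 0.1, -7.7]
ft_force: [-0.0, 0.1, -7.8]
finger_gap: 61.0
```

```bash
python3 - <<'E'
from h import *
s=snap('wrist','w12');snap('scene','s12'); q=r.sense(); print(q['time'],q['tool_pos'],q['tcp_rot'],q['ft_force'],q['finger_gap'])
im=cv2.imread('pics/s12.png'); a=cv2.resize(im[225:330,270:400],None,fx=3,fy=3,interpolation=cv2.INTER_CUBIC)
b=cv2.resize(cv2.imread('pics/w12.png'),None,fx=.8,fy=.8)
H=max(a.shape[0],b.shape[0]); c=np.zeros((H,a.shape[1]+b.shape[1],3),np.uint8); c[:a.shape[0],:a.shape[1]]=a;c[:b.shape[0],a.shape[1]:]=b; cv2.imwrite('pics/c12.png',c)
E
```

```text
35.0 [ 488.82586243 -298.14459395  102.36073476] [ 1.79975974e+02 -4.89556659e-02 -7.73328865e+00] [ 0.46744388 -0.65109439 -7.44468643] 60.808869957266026
```

View pics/c12.png

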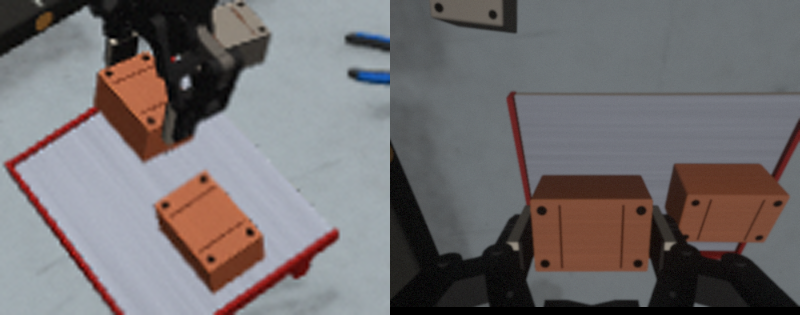

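```bash
python3 - <<'E'
from h import *
s=load('w12'); c=np.array([475,-339.5]); a=np.radians(-7.7); M=np.array([[np.cos(a),np.sin(a)],[-np.sin(a),np.cos(a)]])
for p,z in [((366,296),61),((381,254),70),((484,254),70),((472,296),61)]: print(M@(cast(s,[p],z)[0,:2]-c))
print('tcp',M@(np.array([488.8,-298.1])-c))
E
```

```text
[-20.95308754 -20.11679936]
[  9.86687836 -21.43353888]
[ 10.23940183 -71.82681589]
[-20.25286184 -77.71667185]
tcp [ 8.12854008 42.87571383]
```

The placed blank sits at y'≈-47, leaving the finger about 12 mm. Lower away.

Call:
{"name": "drive_tool", "arguments": {
  "moves": [
    [[0,0,-4],0],
    [[0,0,-9],0],
    [[0,0,-14],0],
    [[0,0,-18],0],
    [[0,0,-21],0],
    [[0,0,-23],0],
    [[0,0,-24],0],
    [[0,0,-24],0]
  ],
  "squeeze": 25
}}

```text
time: 35.67
tool_pos: [488.2, -297.9, 77.5]
tcp_rot: [-180.0, 0.0, -7.7]
ft_force: [-1.4, -0.6, -7.3]
finger_gap: 61.2
```

Call:
{"name": "drive_tool", "arguments": {
  "moves": [
    [[0,0,-0.6],0],
    [[0,0,-1.2],0],
    [[0,0,-1.8],0],
    [[0,0,-2.4],0],
    [[0,0,-3],0],
    [[0,0,-3.5],0],
    [[0,0,-4],0],
    [[0,0,-4],0]
  ]
}}

```text
time: 36.33
tool_pos: [488.3, -298.0, 73.6]
tcp_rot: [-180.0, 0.0, -7.7]
ft_force: [-0.4, 0.5, -7.8]
finger_gap: 61.1
```

Call:
{"name": "drive_tool", "arguments": {
  "moves": [
    [[0,0,-0.3],0],
    [[0,0,-0.6],0],
    [[0,0,-0.9],0],
    [[0,0,-1.2],0],
    [[0,0,-1.5],0],
    [[0,0,-1.8],0],
    [[0,0,-2],0],
    [[0,0,-2],0]
  ],
  "squeeze": 20
}}

```text
time: 37.0
tool_pos: [488.4, -298.1, 73.1]
tcp_rot: [180.0, -0.0, -7.7]
ft_force: [-6.3, 3.9, 6.0]
finger_gap: 61.3
```

Contact at the uphill edge, as before. Slacken.

Call:
{"name": "drive_tool", "arguments": {
  "moves": [
    [[0,0,0.5],0],
    [[0,0,0.5],0],
    [[0,0,0.5],0],
    [[0,0,0.5],0],
    [[0,0,0.5],0],
    [[0,0,0.5],0],
    [[0,0,0.5],0],
    [[0,0,0.5],0]
  ],
  "fingers": 63
}}

```text
time: 37.67
tool_pos: [488.3, -298.0, 72.2]
tcp_rot: [180.0, 0.0, -7.7]
ft_force: [-0.6, -0.3, 0.1]
finger_gap: 62.7
```

Call:
{"name": "drive_tool", "arguments": {
  "moves": [
    [[0,0,0],0],
    [[0,0,0],0],
    [[0,0,0],0],
    [[0,0,8],0],
    [[0,0,25],0],
    [[0,0,55],0],
    [[0,0,80],0],
    [[0,0,100],0]
  ],
  "fingers": 68
}}

```text
time: 38.33
tool_pos: [488.9, -298.4, 175.3]
tcp_rot: [179.9, -0.1, -7.7]
ft_force: [1.1, 0.4, 0.4]
finger_gap: 67.9
```

Call:
{"name": "drive_tool", "arguments": {
  "moves": [
    [[0,15,20],0],
    [[0,45,50],7],
    [[0,80,80],14],
    [[0,115,110],21],
    [[0,145,130],28],
    [[0,170,150],35],
    [[0,190,160],42],
    [[0,200,160],49]
  ]
}}

```text
time: 39.0
tool_pos: [489.4, -95.8, 337.2]
tcp_rot: [179.7, -0.2, 41.7]
ft_force: [0.3, -0.2, 1.2]
finger_gap: 67.9
```

Call:
{"name": "drive_tool", "arguments": {
  "moves": [
    [[0,20,0],7],
    [[0,45,0],14],
    [[0,70,0],21],
    [[0,90,0],28],
    [[0,100,0],35],
    [[0,100,0],42],
    [[0,100,0],49],
    [[0,100,0],50]
  ]
}}

```text
time: 39.67
tool_pos: [488.2, 2.4, 333.0]
tcp_rot: [180.0, 0.0, 91.6]
ft_force: [-0.5, 0.2, -0.8]
finger_gap: 68.0
```

```bash
python3 - <<'E'
from meas import *
s=snap('wrist','w13');t=snap('scene','s13');snap('top','t13'); q=r.sense(); print(q['time'],q['tool_pos'],q['tcp_rot'],q['ft_force'],q['finger_gap'])
c=np.array([525,22]); a=np.radians(2); M=np.array([[np.cos(a),np.sin(a)],[-np.sin(a),np.cos(a)]])
c2=np.array([475,-339.5]); a=np.radians(-7.7); M2=np.array([[np.cos(a),np.sin(a)],[-np.sin(a),np.cos(a)]])
for b in blanks(s,71): print(b,'plate frame',(M@(np.array(b[0])-c)).round(1),'rack',(M2@(np.array(b[0])-c2)).round(1))
im=cv2.imread('pics/s13.png'); cv2.imwrite('pics/s13z.png',cv2.resize(im[130:350,165:425],None,fx=3,fy=2.7,interpolation=cv2.INTER_CUBIC))
E
```

```text
39.8167 [488.29895567   1.8919521  332.6811301 ] [1.79976754e+02 3.50499221e-03 9.10173462e+01] [ 0.00301471 -0.55366933  0.53466491] 67.91934748726374
([478.8, -286.8], [40.9, 57.2], -8.1) plate frame [ -56.9 -307. ] rack [-3.3 52.7]
([562.2, -14.0], [43.0, 59.6], 1.6) plate frame [ 35.9 -37.3] rack [ 42.8 334.2]
([561.6, 57.3], [43.0, 60.4], 2.6) plate frame [37.8 34. ] rack [ 32.7 404.8]
([724.2, 154.4], [13.2, 40.3], -85.2) plate frame [203.7 125.4] rack [180.8 522.8]
```

View pics/s13z.png

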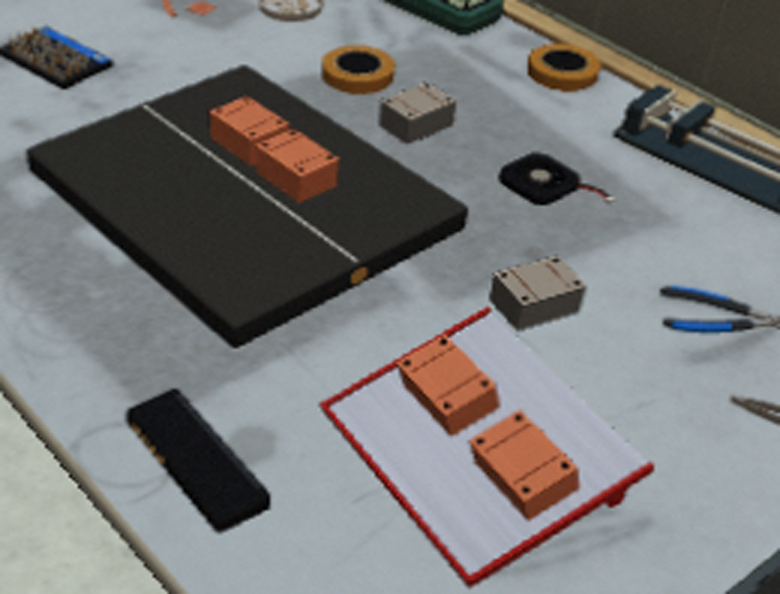

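View pics/w13.png

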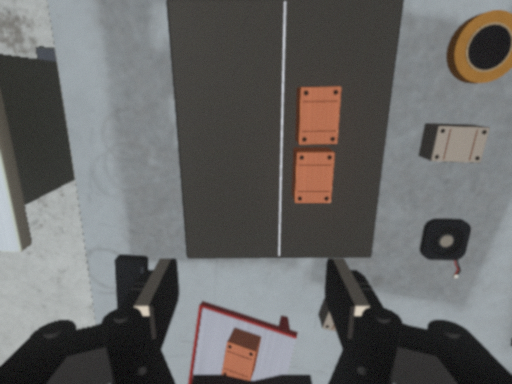

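```bash
python3 - <<'E'
from meas import *
t=load('s13'); p=load('s8')
c2=np.array([475,-339.5]); a=np.radians(-7.7); M2=np.array([[np.cos(a),np.sin(a)],[-np.sin(a),np.cos(a)]])
for b in blanks(t,65,(280,230,400,330)): print(b,(M2@(np.array(b[0])-c2)).round(1))
def diff(x,y):return cv2.absdiff(cv2.imread(f'pics/{x}.png'),cv2.imread(f'pics/{y}.png')).max(2)
d=diff('scene0','s13'); n,l,st,c=cv2.connectedComponentsWithStats((d>45).astype(np.uint8))
print([st[i].tolist() for i in range(1,n) if st[i,4]>15])
print(cast(t,[(314.3,268.1),(339.3,297.4)],65)[:,:2],[(M2@(x-c2)).round(1) for x in cast(t,[(314.3,268.1),(339.3,297.4)],65)[:,:2]])
E
```

```text
([464.3, -385.9], [47.2, 63.6], -7.7) [ -4.4 -47.4]
([476.2, -297.3], [47.6, 66.5], -7.7) [-4.5 42. ]
[[213, 12, 43, 7, 87], [0, 17, 31, 8, 45], [245, 21, 10, 5, 24], [1, 23, 32, 9, 69], [216, 29, 48, 60, 875], [5, 30, 34, 63, 976], [236, 30, 12, 4, 26], [244, 36, 9, 4, 16], [206, 76, 19, 18, 135], [246, 86, 6, 15, 51], [217, 94, 9, 18, 56], [0, 120, 66, 94, 1827], [235, 166, 43, 39, 837], [185, 168, 80, 73, 1555], [0, 170, 20, 9, 137], [18, 176, 16, 12, 81], [0, 180, 16, 6, 79], [0, 186, 38, 59, 1208], [297, 254, 35, 38, 755], [321, 282, 37, 41, 877]]
[[ 478.38721538 -299.47439974]
 [ 466.08648932 -385.72377513]] [array([-2. , 40.1]), array([ -2.6, -47. ])]
```

```bash
python3 -c "
from bench import r
print(r.hand_in(), r.sense()['time'])"
```

```text
the job is handed in; nothing more can be done
the job is handed in; nothing more can be done
```

I slid all four blanks over the line with loose fingers and sorted them by feel, then handed the job in at about 40 s of the 70 s allowed.

| Blank, from the rack side | Drag while sliding | Force held at the end | Result |
|---|---|---|---|
| 1 | 9–10 N | 4.4 N | rough, on the rack |
| 2 | about 2 N | about 0 | lapped, left on the plate |
| 3 | 1–2 N | about 0.5 N | lapped, left on the plate |
| 4 | about 8 N | 4.1 N | rough, on the rack |

**Last checks:**
- **Lapped blanks:** they lie flat at x = 36 and 38 mm behind the line.
- **Rough blanks:** their tops are about 4 mm down from the rack's middle, at y = -47 and +42 mm, with about 27 mm between them. The first stayed where it was laid for over 20 s.
- **Surroundings:** comparing the scene view before and after, only the blanks and the arm had moved. The arm stood clear, with no contact force.

**What disagreed:**
- **Drag forces:** the moving drag read higher than the task's figures for every blank, so I sorted mainly on the force held at the end of the push.
- **First placing:** I tried to press the first blank level on the slope. It did not pivot, and the wrist force reached about 52 N in all (43 N of it upward). I eased off and slackened the fingers, and it settled onto the slope; the second went down without the press.
- **One position reading:** a partly hidden wrist view put the left rack blank about 10 mm farther out (y = 53 mm) than the scene view did (y = 42 mm). Both are within the limit.

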